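Close the sample box, then peel the stuck cover off the vial trays

TASK

Lower the lid of the open sample box until it is fully shut. Then take the cover of the vial tray stack by its upright tab and, as it sticks in the rubber seal all round, peel it: tip the tab corner up by a good two centimetres while the opposite corner stays down in its seat, and only then lift it away, without lifting or tipping the trays. Finish holding the cover by its tab, level and still, centred over the closed box with about 12 cm of air above the lid; do not let go of it, and leave everything else where it stands.

Things in the scene. Friction and masses are not known exactly. Their poses are not given: they have to be found in the camera images.
- box: White plastic sample box fixed to the bench, 110 mm along its x, 130 mm along its y, 62 mm high, orange-capped tubes inside. Origin: centre of its underside; z up. The lid's hinge runs along y on its +x upper rim, so the open lid stands on the side away from the robot (box yaw up to 0.35 rad either way).
- lid (a joint): Angle of the sample box's lid in rad: 0 fully shut, starts 1.0 to 1.4 (nearly upright). The hinge is stiff (0.10 N m, a push of about 2 N): the lid stays where it is left and can be pushed shut on its outer face, from the far side over and down. Lid plate 110 x 130 x 6 mm, no handle, a 4 mm lip along its free edge.
- lid_hinge (a point): On the hinge line of the lid, middle of the box's width, 62 mm above the bench, at 55 mm from the box's centre along the box's +x. Underside of the lid plate; the frame turns with the lid: its -x runs along the lid to the free edge, its +z is the normal of the lid's outer face.
- lid_edge (a point): Middle of the lid's free edge, on the outer face: 110 mm from lid_hinge along the lid's -x, 6 mm along its +z.
- box_top (a point): Centre of the upper face of the lid when it is shut, fixed to the box: 68.5 mm above the bench.
- stack: Stack of two white vial trays full of orange-capped vials, one loose rigid piece of about 0.8 to 1 kg: 130 mm along its x, 100 mm along its y, 60 mm high. Origin: centre of its underside; z up.
- cover: White formed cover, 90 g, nested in the stack's mouth. Flange 130 (x) by 100 (y) by 4 mm on the stack's rim; pan 114 x 84 mm reaches 9 mm below it, 3 mm play all round. Origin: centre of the flange's underside, 60 mm up at the start; axes as the stack's. Sprung rubber pads grip the pan near its four corners, about 1.1 N each until it is 9 mm up: tipping one corner takes about 2.6 N at the tab, a straight pull about 4.6 N.
- tab (a point): Top centre of the cover's pull tab, 34 mm above the flange's underside, at x = +48, y = +36.9 mm in the cover's frame. The tab is an upright plate near the cover's +x +y corner: 10 mm thick, 28 mm long, 30 mm above the flange's upper face. Its length runs along the cover's diagonal, 0.656 rad from the cover's x towards its y; this point's axes are the cover's.
- tab_corner (a point): The cover's +x +y corner (by the tab), at the flange's underside: x = +65, y = +50, z = 0 mm in the cover's frame.
- far_corner (a point): The cover's opposite corner, at the flange's underside: x = -65, y = -50, z = 0 mm in the cover's frame.
- stack_tab_corner (a point): Corner of the stack's rim under tab_corner when seated: x = +65, y = +50, z = +60 mm in the stack's frame.
- stack_far_corner (a point): Corner of the stack's rim under far_corner when seated: x = -65, y = -50, z = +60 mm in the stack's frame.
- bottle_a: Bystander: clear bottle, 60 mm across, 150 mm high, beyond the work. Origin: centre of its underside.
- bottle_b: Bystander: clear bottle with orange cap, 52 mm across, 125 mm high, beyond the work. Origin: centre of its underside.
- jar: Bystander: small jar, 44 mm across, 45 mm high, between the robot and the work. Origin: centre of its underside.
- loose_cap: Bystander: orange screw cap, 36 mm across, 14 mm high, beyond the gap between box and stack. Origin: centre of its underside.
- beaker: Bystander: glass beaker, 64 mm across, 75 mm high, to the left. Origin: centre of its underside.
- tube_block: Bystander: white block with six holes, 70 x 110 x 30 mm, to the right. Origin: centre of its underside.
Mind the look-alikes: they are no part of the job. What is shaped like the cover but brown, green or red is not meant.

How it is judged:
By the outcome, as a careful person would: the job done as asked, in the order asked, and still so for the second after the job is handed in, while the arm keeps its last pose, push and grip.
It also fails if it takes over 59 s, if anything falls off the work surface, if the arm or the gripper's body presses on something with over 40 N, if the wrist force passes 120 N, or if a joint passes its speed limit or range.

ROBOT

A 7-joint arm with a two-finger parallel gripper is mounted at the origin on the work surface. World frame = base frame: x ahead of the robot, y to its left, z up, the work surface at z = 0. Lengths are in m, angles in rad, forces in N, time in s.
With the tool pointing down it reaches from about 0.425 to 0.875 m from the base axis. Payload 4.7 kg.
Tool frame: the origin (TCP) lies at the very end of the fingers, on their centre line; the grasp point (between the pads) lies 19 mm behind it; z points along the fingers, y is the line along which they close (so a half turn about z gives the same grasp; the last joint's range is limited). The gripper opens to 87 mm and grips with 3 to 60 N. Pads are 19 mm wide; open, the fingers measure 117 mm over their backs; the gripper's body (75 mm by 190 mm) begins 51 mm behind the grasp point.
Start: joints at [-1.186, 0.321, -0.07, 1.45, 0.023, 1.371, -0.057], TCP at [0.236, 0.606, 0.223] pointing down, gripper open.
Joint ranges: [-2.86, 2.86], [-0.3, 2.09], [-1.38, 1.24], [0.06, 2.45], [-1.56, 4.7], [0.09, 2.05], [-2.69, 2.69]. Speed limits (rad/s): [2.57, 2.57, 3.14, 3.14, 3.14, 3.14, 3.14].

INTERFACE

Orientations are given as a unit quaternion [x, y, z, w].
In Python, from rig import r gives the robot as it stands. The module is installed in compiled form; this text tells all that it offers.
- The arm moves only by the tool play_rows, never from a script. Its argument "increments" is a list that holds one entry, the list of rows, each a list of 5 numbers: the opening, from -1 (shut) to 1 (fully open), then the shift along the tool's x, y, z in units of 25 mm (1.0 is 25 mm), then the turn about the tool's z in units of 5 degrees (1.0 is 5 degrees). A call has 1 to 20 rows; each row is the pose to reach, as a shift and turn from the pose commanded when the call began, along the tool's axes at that moment; what a row does not reach only later rows make up. A row lasts 1/10 s, in which the tool goes at most 50 mm and 8.59 degrees, less where a joint would pass 70% of its speed; a pose out of reach is approached as far as the arm can. A call with a gripper value outside its range is refused whole. The fingers move at their own pace and stop on an object; "squeeze" is the grip in N (left out, the last holds). Time passes only in rows, so rows that repeat a pose let the fingers close. It gives the time, the measured TCP pose, the force, the opening and the grip force at its end, in the units of the state.
- r.get_obs(): the state, without advancing time (a new reading comes with each control period).
- r.grab_frame(name): name is "side" or "top"; returns (picture, depth): 420x560x3 uint8, red, green, blue; 420x560 float32, m along the optical axis (not along the pixel's ray), 0 where there is no reading.
- r.camera_params(name): a dict with "mtx" (3x3 intrinsics, pixels), "R" (3x3) and "t" (3): a world point X has camera coordinates R X + t. Camera axes: x right, y down, z forward; pixel columns grow to the right and rows downward; lengths in m; the calibration is good to about 2 mm. A picture is of the moment at which its call begins. camera_params takes no time and is no camera call.
- r.sign_off(): hands the job in; it is judged then, once.
Trained networks look in the newest picture that a camera, given by its name, has taken for a name from the list of things; names that differ only in an ending like _2 or _b are one class to them, and where a whole thing is asked for, a point or a joint stands for the part that bears it (a point fixed in the world has none). Each returns a list of dicts, best first, with "score" (0 to 1); they miss things now and then, are a little off and sometimes report something else, mostly with a low value. They report only what shows in the picture. A call takes as long as a camera call. They do not tell look-alikes from the thing itself.
- r.silhouettes(camera, target): "pixels" (420x560 bool, what is visible of it) and "box" ([left, top, right, bottom] in pixels, round what is visible of it).
- r.pinpoint(camera, target): "uv" ([column, row] in pixels: a listed point, or the origin of a listed thing).
The state is a dict: "clock": time; "joint_positions": joint angles; "dq": joint speeds; "tau": joint torques, N m; "ee_pos": TCP position; "orientation": TCP orientation; "force": force on the tool from outside, world axes, zero at the start; "moment": the same for the moment, N m; "grip_width": finger opening in m; "grip_force": force on a finger pad.
Only numpy, scipy, OpenCV 4.12 (cv2) and the standard library are available. Lean on these libraries where they do the work, as an engineer would, in place of code of your own. Each camera call takes 0.05 s, during which the arm holds its last target. There are 200 camera calls.

## Working session

There is one attempt and no reset: what is moved stays moved. The work goes in short steps, Python scripts to look and compute and a tool call to move; the robot and the scene stay as the last step left them, time stands still between calls to the robot, and variables do not carry over. Pictures are saved under pics/ and viewed, at most 10 in all, crops included, and the job is handed in when it is done.

Besides the shell and the picture viewer there is one more tool, called after ">>>" as a command line: name --argument value ..., lists and objects as JSON in quotes. play_rows: Moves the arm, as the interface text tells. Its arguments: {"type":"object","properties":{"increments":{"type":"array","items":{"type":"array","items":{"type":"array","items":{"type":"number"}}}},"squeeze":{"type":"number"}},"required":["increments"]}

```bash
mkdir -p pics; cat > h.py <<'E'
import numpy as np, cv2
from rig import r
def cam(n):
    p=r.camera_params(n); return np.array(p["mtx"]),np.array(p["R"]),np.array(p["t"])
def tri(uvs):
    A=[];b=[]
    for n,uv in uvs.items():
        K,R,t=cam(n); P=K@np.c_[R,t]
        for k in (0,1):
            row=uv[k]*P[2]-P[k]; A.append(row[:3]/np.linalg.norm(row[:3])); b.append(-row[3]/np.linalg.norm(row[:3]))
    X,*_=np.linalg.lstsq(np.array(A),np.array(b),rcond=None); return X
def onz(n,uv,z):
    K,R,t=cam(n); d=R.T@np.linalg.inv(K)@[uv[0],uv[1],1]; c=-R.T@t; return c+d*(z-c[2])/d[2]
def proj(n,X):
    K,R,t=cam(n); c=K@(R@np.array(X)+t); return c[:2]/c[2]
def cloud(n,d):
    K,R,t=cam(n); v,u=np.mgrid[:420,:560]; p=np.stack([(u-K[0,2])/K[0,0]*d,(v-K[1,2])/K[1,1]*d,d],-1); return (p-t)@R
E
python3 - <<'E'
from h import *
np.set_printoptions(precision=3,suppress=True)
im={}
for n in("side","top"):
    p,d=r.grab_frame(n); cv2.imwrite(f"pics/{n}0.png",p[:,:,::-1]); np.save(f"{n}d.npy",d)
    print(n,-cam(n)[1].T@cam(n)[2])
for t in["box","lid_hinge","lid_edge","box_top","stack","cover","tab","tab_corner","far_corner","stack_tab_corner","stack_far_corner"]:
    u={}
    for n in("side","top"):
        o=r.pinpoint(n,t); print(t,n,[(np.round(x["uv"],1).tolist(),round(x["score"],2)) for x in o[:3]])
        if o:u[n]=o[0]["uv"]
    if len(u)==2: X=tri(u);print("  X",X,[proj(n,X)-u[n] for n in u])
print(r.get_obs())
E
```

```text
side [-0.016 -0.738  0.684]
top [0.284 0.054 1.412]
box side [([331.0, 296.0], 0.67)]
box top [([375.7, 218.1], 0.82)]
  X [ 0.5   -0.231  0.001] [array([-0.713,  0.155]), array([ 0.324, -0.478])]
lid_hinge side [([340.7, 266.6], 0.67)]
lid_hinge top [([371.8, 201.7], 0.81)]
  X [ 0.543 -0.209  0.061] [array([-1.491,  0.326]), array([ 0.729, -1.017])]
lid_edge side [([337.5, 240.9], 0.72), ([251.5, 215.6], 0.21)]
lid_edge top [([385.8, 205.6], 0.56)]
  X [ 0.509 -0.226  0.166] [array([ 0.01 , -0.002]), array([-0.005,  0.007])]
box_top side [([332.1, 280.6], 0.94)]
box_top top [([381.4, 218.4], 0.68)]
  X [ 0.491 -0.237  0.061] [array([-1.079,  0.233]), array([ 0.499, -0.72 ])]
stack side [([252.7, 214.9], 0.69)]
stack top []
cover side [([161.9, 182.0], 0.98), ([250.8, 203.4], 0.86), ([165.3, 209.3], 0.8)]
cover top [([238.1, 199.2], 0.95), ([241.9, 262.0], 0.9), ([175.0, 278.0], 0.86)]
  X [0.382 0.208 0.219] [array([ 43.195, -14.683]), array([-10.23 ,  46.316])]
tab side [([196.5, 216.1], 0.92), ([161.4, 209.1], 0.87), ([259.7, 182.7], 0.82)]
tab top [([226.8, 181.6], 0.86), ([322.
[... 671 characters left out ...]
top [([253.0, 221.9], 0.73)]
stack_far_corner side [([241.3, 215.4], 0.77), ([330.2, 296.6], 0.28)]
stack_far_corner top [([252.7, 222.1], 0.53)]
  X [0.468 0.158 0.052] [array([ 0.598, -0.095]), array([-0.274,  0.555])]
{'clock': 1.2, 'joint_positions': array([-1.186,  0.321, -0.07 ,  1.45 ,  0.023,  1.371, -0.057]), 'dq': array([-0.001,  0.002,  0.001,  0.001, -0.001, -0.   , -0.001]), 'tau': array([ -0.   , -49.11 ,  -0.403, -31.277,  -0.064,   0.034,   0.   ]), 'ee_pos': array([0.236, 0.606, 0.223]), 'orientation': array([0.184, 0.983, 0.   , 0.   ]), 'force': array([ 0.711, -0.028, -0.198]), 'moment': array([ 0.013, -0.018,  0.002]), 'grip_force': 0.0, 'grip_width': 0.08686788902479323}
```

View pics/side0.png

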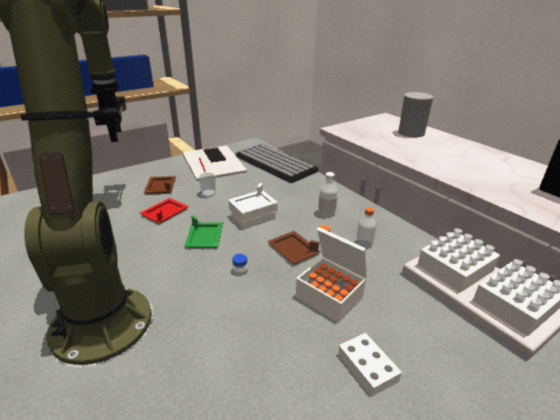

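View pics/top0.png

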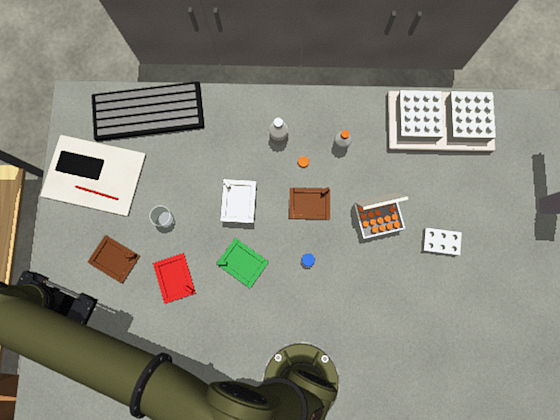

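The side view shows the white stack at about (252,208) with its tab at (260,187), and the open box at (332,290). The top view shows the stack at (238,201) with its tab up-left at (227,185), and the box at (381,218) with its lid edge running (362,206)–(408,198).

```bash
python3 - <<'E'
from h import *
np.set_printoptions(precision=4,suppress=True)
cl={n:cloud(n,np.load(f"{n}d.npy")) for n in("side","top")}
D={n:np.load(f"{n}d.npy")>0 for n in cl}
for n in cl:
    im=cv2.imread(f"pics/{n}0.png")
    X=cl[n]; 
    # stack
    near=D[n]&(abs(X[...,0]-.53)<.12)&(abs(X[...,1]-.185)<.12)
    for nm,lo,hi in(("flange",.05,.075),("tab",.08,.12)):
        m=near&(X[...,2]>lo)&(X[...,2]<hi)&(im.min(-1)>110)
        P=X[m]; 
        if len(P)>5: print(n,nm,len(P),"med",np.median(P,0),cv2.minAreaRect(P[:,:2].astype(np.float32)*1000))
    b=D[n]&(abs(X[...,0]-.52)<.12)&(abs(X[...,1]+.225)<.11)
    for nm,lo,hi in(("rim",.05,.07),("lid",.09,.2)):
        m=b&(X[...,2]>lo)&(X[...,2]<hi); P=X[m]
        if len(P)>5:
            print(n,nm,len(P),P.min(0),P.max(0),cv2.minAreaRect(P[:,:2].astype(np.float32)*1000))
            if nm=="lid":
                c=np.median(P,0);Q=P[np.linalg.norm(P-c,axis=1)<.09]; w=np.linalg.svd(Q-Q.mean(0),full_matrices=False);print(" plane",Q.mean(0),w[2][2],w[1]/len(Q)**.5)
for n in cl:
    for t in("stack","box","lid","cover"):
        for o in r.silhouettes(n,t)[:4]:
            m=o["pixels"]; print(n,t,round(o["score"],2),o["box"],cv2.minAreaRect(np.argwhere(m)[:,::-1].astype(np.float32)))
im=cv2.imread("pics/top0.png"); sd=cv2.imread("pics/side0.png")
a=cv2.resize(im[165:235,210:280],(400,400),interpolation=cv2.INTER_CUBIC);b=cv2.resize(im[180:250,345:415],(400,400),interpolation=cv2.INTER_CUBIC)
cv2.imwrite("pics/c1.png",np.hstack([a,b]))
for n,t in (("side","bottle_a"),("side","bottle_b"),("side","loose_cap"),("side","jar"),("side","beaker")):
    u={k:r.pinpoint(k,t) for k in cl}; print(t,[ (u[k][0]["uv"],onz(k,u[k][0]["uv"],0)) for k in u if u[k]])
E
```

```text
side flange 699 med [0.5336 0.2031 0.0597] ((533.9768676757812, 201.52740478515625), (108.45549774169922, 131.3470001220703), 87.91512298583984)
side tab 31 med [0.5812 0.2329 0.0913] ((583.9614868164062, 234.08456420898438), (28.481884002685547, 8.645374298095703), 24.675207138061523)
side rim 1481 [ 0.4268 -0.308   0.05  ] [ 0.5659 -0.155   0.0697] ((495.82843017578125, -231.0086669921875), (113.49053192138672, 132.5130157470703), 14.544066429138184)
side lid 1070 [ 0.4971 -0.2891  0.0901] [ 0.5589 -0.1572  0.1743] ((526.7533569335938, -223.13381958007812), (32.87752914428711, 131.38015747070312), 14.78496265411377)
 plane [ 0.5274 -0.2268  0.1362] [0.9206 0.2393 0.3085] [0.0381 0.0269 0.0015]
top flange 1325 med [0.5324 0.2032 0.0585] ((535.1818237304688, 204.5455322265625), (100.17078399658203, 130.9165496826172), 88.068603515625)
top tab 33 med [0.5816 0.2387 0.0947] ((583.7803344726562, 239.98541259765625), (26.836135864257812, 9.946102142333984), 38.19287109375)
top rim 655 [ 0.4297 -0.3038  0.05  ] [ 0.5694 -0.1504  0.0694] ((500.1114501953125, -226.70645141601562), (115.8038
[... 2473 characters left out ...]
[87.7, 237.2, 139.5, 283.6] ((112.37178039550781, 258.5859680175781), (40.68186569213867, 32.94040298461914), 32.19573211669922)
bottle_a [([327.3, 214.0], array([0.7549, 0.0752, 0.    ])), ([340.9, 149.3], array([ 0.7235, -0.1198,  0.    ]))]
bottle_b [([327.3, 214.0], array([0.7549, 0.0752, 0.    ])), ([340.9, 149.3], array([ 0.7235, -0.1198,  0.    ]))]
loose_cap [([327.7, 233.9], array([ 0.6771, -0.0166,  0.    ])), ([305.1, 162.9], array([ 0.675 , -0.0032,  0.    ]))]
jar [([338.7, 237.5], array([ 0.6927, -0.0507,  0.    ])), ([307.1, 257.8], array([ 0.3674, -0.0137,  0.    ]))]
beaker [([208.9, 193.1], array([0.4833, 0.4372, 0.    ])), ([167.5, 220.6], array([0.4756, 0.4332, 0.    ]))]
```

View pics/c1.png

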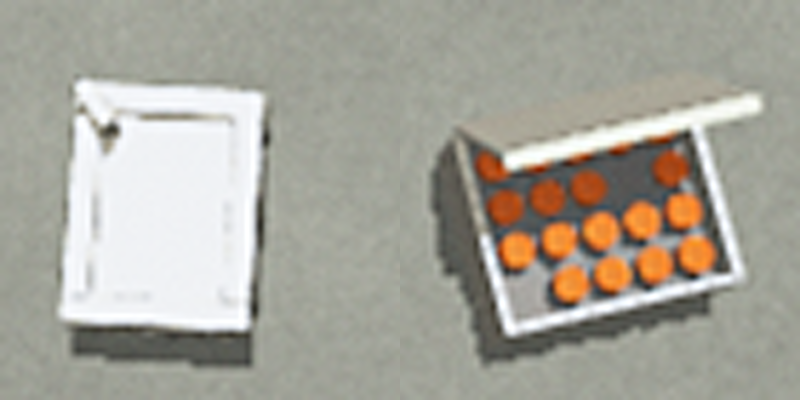

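>>> play_rows --increments '[[[-1, -15, -9.4, 0, 12], [-1, -15, -9.4, 0, 12], [-1, -15, -9.4, 0, 12], [-1, -15, -9.4, 0, 12], [-1, -15, -9.4, 0, 12], [-1, -15, -9.4, 0, 12], [-1, -15, -9.4, 0, 12], [-1, -15, -9.4, 0, 12], [-1, -24.6, -25.3, 0, 28.8], [-1, -24.6, -25.3, 0, 28.8], [-1, -24.6, -25.3, 0, 28.8], [-1, -24.6, -25.3, 0, 28.8], [-1, -24.6, -25.3, 0, 28.8], [-1, -24.6, -25.3, 0, 28.8], [-1, -24.6, -25.3, 0, 28.8], [-1, -24.6, -25.3, 0, 28.8], [-1, -24.6, -25.3, 0, 28.8], [-1, -24.6, -25.3, 0, 28.8], [-1, -24.6, -25.3, 0, 28.8], [-1, -24.6, -25.3, 0, 28.8]]]' --squeeze 10

```text
clock: 4.1
ee_pos: [0.5791, -0.2084, 0.2223]
orientation: [0.992, 0.127, -0.0, 0.0]
force: [1.2, 0.8, -0.5]
grip_width: 0.0004
grip_force: 0.0
```

>>> play_rows --increments '[[[-1, 0, 0, 1.5, 0], [-1, 0, 0, 3.1, 0], [-1, 0, 0, 3.1, 0], [-1, -0.8, 0, 3.1, 0], [-1, -1.6, 0, 3.1, 0], [-1, -2, 0, 3.25, 0], [-1, -2.4, 0, 3.42, 0], [-1, -2.7, 0, 3.6, 0], [-1, -2.96, 0, 3.8, 0], [-1, -3.2, 0, 4.05, 0], [-1, -3.43, 0, 4.3, 0], [-1, -3.62, 0, 4.6, 0], [-1, -3.8, 0, 4.87, 0], [-1, -3.92, 0, 5.2, 0], [-1, -4.04, 0, 5.5, 0], [-1, -4.1, 0, 5.7, 0], [-1, -4.12, 0, 5.85, 0], [-1, -4.12, 0, 5.85, 0]]]'

```text
clock: 5.9
ee_pos: [0.4795, -0.2326, 0.0757]
orientation: [0.992, 0.128, -0.001, -0.0]
force: [0.0, 0.6, -0.2]
grip_width: 0.0004
grip_force: 0.0
```

```bash
python3 - <<'E'
from h import *
p,d=r.grab_frame("side"); cv2.imwrite("pics/s1.png",cv2.resize(p[180:340,220:420,::-1],(800,640))[:600])
E
```

```text
(no output)
```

View pics/s1.png

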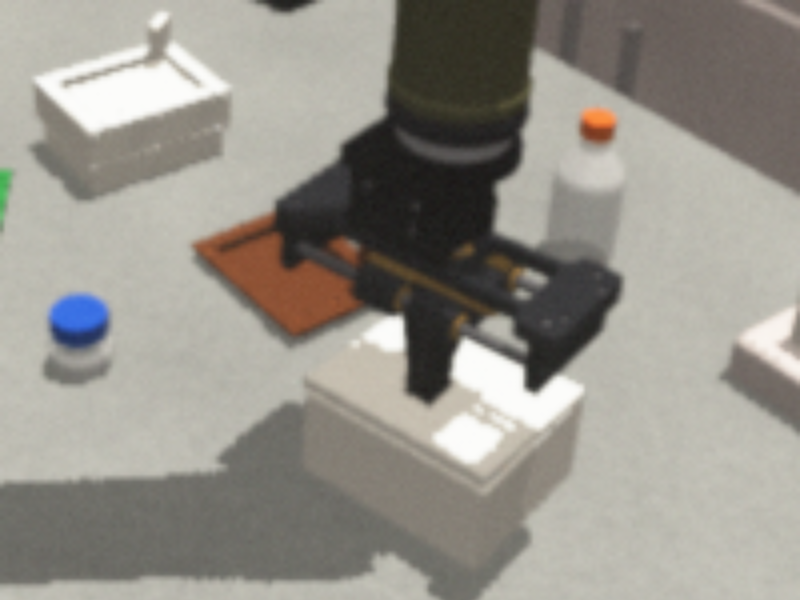

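The lid is nearly shut under the fingertips (crop (430,390)); now press it fully down.

>>> play_rows --increments '[[[-1, 0, 0, 0.12, 0], [-1, 0, 0, 0.24, 0], [-1, 0, 0, 0.32, 0], [-1, 0, 0, 0.36, 0], [-1, 0, 0, 0.4, 0], [-1, 0, 0, 0.4, 0]]]'

```text
clock: 6.55
ee_pos: [0.4802, -0.2329, 0.0687]
orientation: [0.992, 0.128, 0.0, -0.001]
force: [-6.9, 3.9, 19.1]
grip_width: 0.0006
grip_force: 9.9
```

>>> play_rows --increments '[[[-1, 0, 0, -2, 0], [-1, 0, 0, -4, 0], [0, 0, 0, -4.8, 0], [1, 8.76, -17.15, -4.8, -4.2], [1, 8.76, -17.15, -4.8, -4.2], [1, 8.76, -17.15, -4.8, -4.2], [1, 8.76, -17.15, -4.8, -4.2], [1, 8.76, -17.15, -4.8, -4.2], [1, 8.76, -17.15, -4.8, -4.2], [1, 8.76, -17.15, -4.8, -4.2], [1, 8.76, -17.15, -4.8, -4.2], [1, 8.76, -17.15, -4.8, -4.2], [1, 8.76, -17.15, -4.8, -4.2], [1, 8.76, -17.15, -4.8, -4.2], [1, 8.76, -17.15, -4.8, -4.2], [1, 8.76, -17.15, -4.8, -4.2]]]'

```text
clock: 8.15
ee_pos: [0.5828, 0.2356, 0.1862]
orientation: [0.952, 0.306, -0.0, 0.0]
force: [0.6, -1.3, -0.1]
grip_width: 0.087
grip_force: 0.0
```

```bash
python3 - <<'E'
from h import *
np.set_printoptions(precision=4,suppress=True)
o=r.get_obs();print(o["ee_pos"],o["orientation"],o["force"],o["joint_positions"])
p,d=r.grab_frame("side"); cv2.imwrite("pics/s2.png",cv2.resize(p[130:250,200:360,::-1],(800,600),interpolation=cv2.INTER_CUBIC))
# lid check
X=cloud("side",d); m=(d>0)&(abs(X[...,0]-.498)<.05)&(abs(X[...,1]+.229)<.055); P=X[m]
A=np.c_[P[:,:2],np.ones(len(P))]; s=np.linalg.lstsq(A,P[:,2],rcond=None)[0]; print("lid",np.percentile(P[:,2],[5,50,95]),s)
m=(d>0)&(abs(X[...,0]-.585)<.04)&(abs(X[...,1]-.235)<.04)&(X[...,2]>.08)&(X[...,2]<.12)&(p.min(-1)>110); P=X[m]; print("tab",len(P),P.mean(0),cv2.minAreaRect(P[:,:2].astype(np.float32)*1000))
print(proj("side",o["ee_pos"]))
E
```

```text
[0.5828 0.2356 0.1862] [ 0.9521  0.3059 -0.0002  0.0005] [ 0.5858 -1.2631 -0.0771] [-0.7743  0.3071  0.4285  1.5724 -0.1301  1.2911 -1.2764]
lid [0.027  0.0688 0.0708] [0.1598 0.139  0.0189]
tab 22 [0.5806 0.2329 0.0921] ((582.4288330078125, 233.48016357421875), (26.91153907775879, 10.984905242919922), 26.70143699645996)
[258.8944 159.3276]
```

View pics/s2.png

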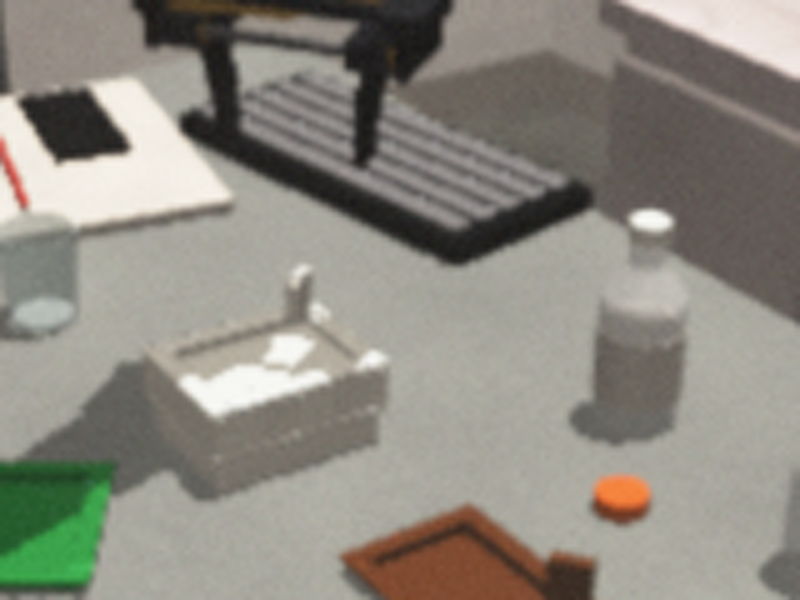

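The gripper straddles above the tab (crop tab (300,270), finger tips at (230,135) and (360,160)). Lid is flat at 69 mm. Descend and partially close.

>>> play_rows --increments '[[[1, 0, 0, 1.8, 0], [1, 0, 0, 3.2, 0], [1, 0, 0, 4.2, 0], [1, 0, 0, 4.7, 0], [0, 0, 0, 4.7, 0], [-0.3, 0, 0, 4.7, 0], [-0.5, 0, 0, 4.7, 0], [-0.6, 0, 0, 4.7, 0], [-0.6, 0, 0, 4.7, 0]]]' --squeeze 5

```text
clock: 9.1
ee_pos: [0.5832, 0.2379, 0.0699]
orientation: [0.952, 0.307, 0.001, -0.0]
force: [0.7, -0.2, -0.3]
grip_width: 0.055
grip_force: 0.0
```

```bash
python3 - <<'E'
from h import *
p,d=r.grab_frame("side");q,_=r.grab_frame("top")
a=cv2.resize(p[165:235,220:290,::-1],(400,400),interpolation=cv2.INTER_CUBIC);b=cv2.resize(q[165:235,205:275,::-1],(400,400),interpolation=cv2.INTER_CUBIC)
cv2.imwrite("pics/s3.png",np.hstack([a,b]))
E
```

```text
(no output)
```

View pics/s3.png

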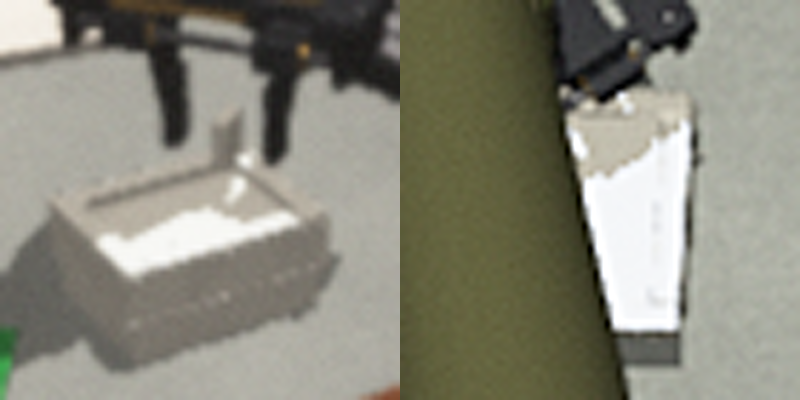

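Tab (crop (230,140)) sits midway between the finger tips (175,140) and (275,155). Continue closing.

>>> play_rows --increments '[[[-0.6, 0, 0, 0.05, 0], [-0.6, 0, 0, 0.05, 0], [-0.65, 0, 0, 0.05, 0], [-0.65, 0, 0, 0.05, 0], [-0.65, 0, 0, 0.05, 0], [-0.68, 0, 0, 0.05, 0], [-0.68, 0, 0, 0.05, 0]]]'

```text
clock: 9.9
ee_pos: [0.5826, 0.2376, 0.0676]
orientation: [0.952, 0.307, 0.0, -0.0]
force: [-0.8, 0.1, -0.5]
grip_width: 0.0143
grip_force: 0.0
```

No contact yet at 14 mm: well centred. Close.

>>> play_rows --increments '[[[-0.8, 0, 0, 0, 0], [-0.9, 0, 0, 0, 0], [-1, 0, 0, 0, 0], [-1, 0, 0, 0, 0], [-1, 0, 0, 0, 0]]]' --squeeze 8

```text
clock: 10.4
ee_pos: [0.5829, 0.2374, 0.0676]
orientation: [0.952, 0.307, 0.0, 0.0]
force: [1.4, 0.1, 0.7]
grip_width: 0.01
grip_force: 8.0
```

>>> play_rows --increments '[[[-1, -0.01, 0, -0.06, 0], [-1, -0.03, 0, -0.12, 0], [-1, -0.04, 0, -0.18, 0], [-1, -0.05, 0, -0.24, 0], [-1, -0.07, 0, -0.3, 0], [-1, -0.08, 0, -0.36, 0], [-1, -0.09, 0, -0.42, 0], [-1, -0.1, 0, -0.48, 0], [-1, -0.1, 0, -0.48, 0]]]'

```text
clock: 11.3
ee_pos: [0.5802, 0.236, 0.0798]
orientation: [0.952, 0.307, -0.0, -0.0]
force: [-1.3, 0.3, -1.5]
grip_width: 0.0098
grip_force: 8.0
```

```bash
cat > look.py <<'E'
from h import *
import sys
np.set_printoptions(precision=4,suppress=True)
p,d=r.grab_frame("side"); X=cloud("side",d)
o=r.get_obs(); print(o["force"],o["moment"],o["ee_pos"],o["grip_width"])
m=(d>0)&(abs(X[...,0]-.535)<.075)&(abs(X[...,1]-.203)<.062)&(X[...,2]>.045)&(X[...,2]<.1)&(p.min(-1)>90); P=X[m]
dg=np.array([np.cos(.62),np.sin(.62)]); s=(P[:,:2]-[.535,.203])@dg
for a in np.arange(-.08,.08,.02):
    k=(s>=a)&(s<a+.02); print(round(a,2),k.sum(),np.median(P[k,2]) if k.sum() else None)
cv2.imwrite(f"pics/{sys.argv[1]}.png",cv2.resize(p[165:240,210:310,::-1],(800,600),interpolation=cv2.INTER_CUBIC))
E
python3 look.py s4
```

```text
[-0.7545 -1.0331 -0.005 ] [-0.0255  0.3618  0.0186] [0.5802 0.236  0.0797] 0.010240622705941387
-0.08 96 0.06047133308398852
-0.06 116 0.06093578194638359
-0.04 155 0.06049898956394189
-0.02 177 0.06193010743384583
0.0 167 0.0633856686134633
0.02 137 0.06634822376987856
0.04 84 0.07463510408292157
0.06 8 0.07549783027406409
```

View pics/s4.png

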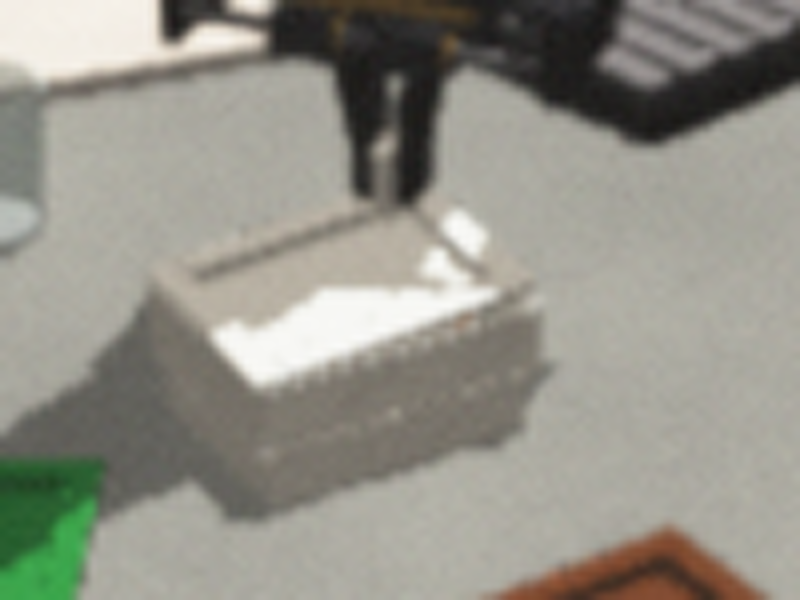

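The cover is tipping: a gap opens along the front rim towards (520,300), and the far end remains seated. Continue the arc.

>>> play_rows --increments '[[[-1, -0.02, 0, -0.06, 0], [-1, -0.03, 0, -0.12, 0], [-1, -0.04, 0, -0.18, 0], [-1, -0.06, 0, -0.24, 0], [-1, -0.08, 0, -0.3, 0], [-1, -0.1, 0, -0.36, 0], [-1, -0.12, 0, -0.42, 0], [-1, -0.14, 0, -0.5, 0], [-1, -0.14, 0, -0.5, 0], [-1, -0.14, 0, -0.5, 0]]]'

```text
clock: 12.35
ee_pos: [0.5778, 0.2342, 0.0922]
orientation: [0.952, 0.307, 0.0, -0.0]
force: [0.3, 1.3, -0.0]
grip_width: 0.01
grip_force: 8.0
```

```bash
python3 look.py s5
```

```text
[ 0.9898  1.8613 -0.3239] [ 0.1912  0.0648 -0.1001] [0.5778 0.2342 0.0922] 0.01002252169653199
-0.08 105 0.06062770655383993
-0.06 133 0.0626452020851693
-0.04 178 0.06453487057602139
-0.02 190 0.0685884903835211
0.0 190 0.07193053086040144
0.02 160 0.07569708094453301
0.04 81 0.08145907492233076
0.06 6 0.09076347754469274
```

View pics/s5.png

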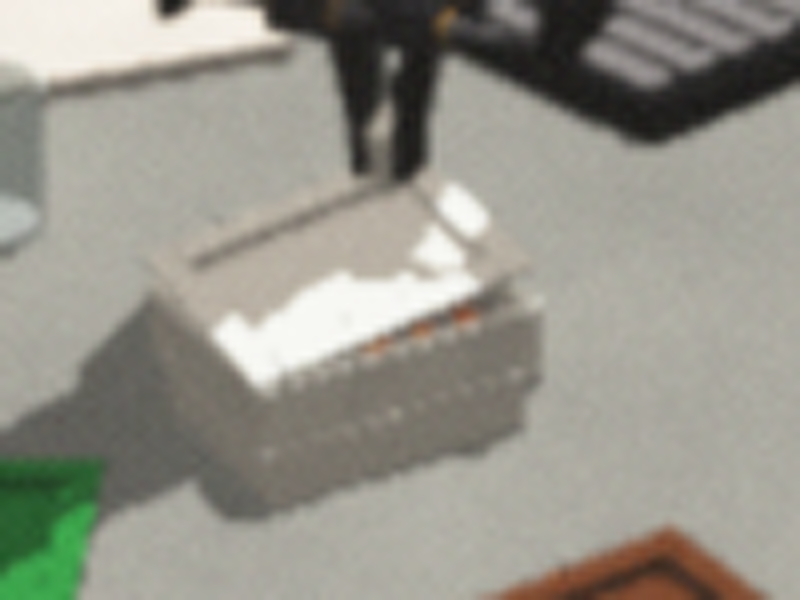

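The cover is peeled, with the tab corner about 28 mm up, the orange vials showing at (420,330), and the far corner still in its seat. Grip firmly and lift straight up.

>>> play_rows --increments '[[[-1, 0, 0, 0, 0], [-1, 0, 0, 0, 0], [-1, 0, 0, -0.1, 0], [-1, 0, 0, -0.2, 0], [-1, 0, 0, -0.3, 0], [-1, 0, 0, -0.4, 0], [-1, 0, 0, -0.55, 0], [-1, 0, 0, -0.8, 0], [-1, 0, 0, -1.1, 0], [-1, 0, 0, -1.6, 0], [-1, 0, 0, -2.2, 0], [-1, 0, 0, -3, 0], [-1, 0, 0, -4, 0], [-1, 0, 0, -5, 0], [-1, 0, 0, -5, 0]]]' --squeeze 50

```text
clock: 13.9
ee_pos: [0.5802, 0.2349, 0.2227]
orientation: [0.952, 0.307, 0.004, -0.001]
force: [0.9, -0.1, 0.0]
grip_width: 0.0094
grip_force: 50.0
```

```bash
cat > tilt.py <<'E'
from h import *
import sys
np.set_printoptions(precision=4,suppress=True)
p,d=r.grab_frame("side"); X=cloud("side",d); o=r.get_obs(); e=o["ee_pos"]
R=np.array(cv2.Rodrigues(np.zeros(3))[0]); q=o["orientation"]
from scipy.spatial.transform import Rotation
T=Rotation.from_quat(q).as_matrix(); dx=T[:2,0]; dy=T[:2,1]
print(o["force"],e,o["grip_width"],"xang",np.degrees(np.arctan2(dx[1],dx[0])))
L=X-e; s=L[...,:2]@dx; w=L[...,:2]@dy
m=(d>0)&(s>-.15)&(s<-.02)&(abs(w)<.05)&(L[...,2]>-.045)&(L[...,2]<.012)&(p.min(-1)>80); m&=(p.max(-1).astype(int)-p.min(-1)<40)
P=np.c_[s[m],w[m],L[m][:,2]]; k=np.ones(len(P),bool)
for _ in range(5):
    A=np.c_[P[:,:2],np.ones(len(P))]; c=np.linalg.lstsq(A[k],P[k,2],rcond=None)[0]; res=P[:,2]-A@c; k=abs(res)<.006
print("n",k.sum(),"slope diag,cross,off",c,"z range",P[k,2].min(),P[k,2].max(), "std",res[k].std())
if len(sys.argv)>1:
    u,v=proj("side",e).astype(int); u0=min(max(u-60,0),440);v0=min(max(v-45,0),330)
    cv2.imwrite(f"pics/{sys.argv[1]}.png",cv2.resize(p[v0:v0+90,u0:u0+120,::-1],(800,600),interpolation=cv2.INTER_CUBIC))
E
python3 tilt.py s6
```

```text
[-0.2132  0.8885 -1.7059] [0.5791 0.2345 0.2202] 0.00953714679972833 xang 35.751837883390934
n 447 slope diag,cross,off [ 0.0706  0.0437 -0.0155] z range -0.028667313485913615 -0.011414862262126041 std 0.002898564521085011
```

View pics/s6.png

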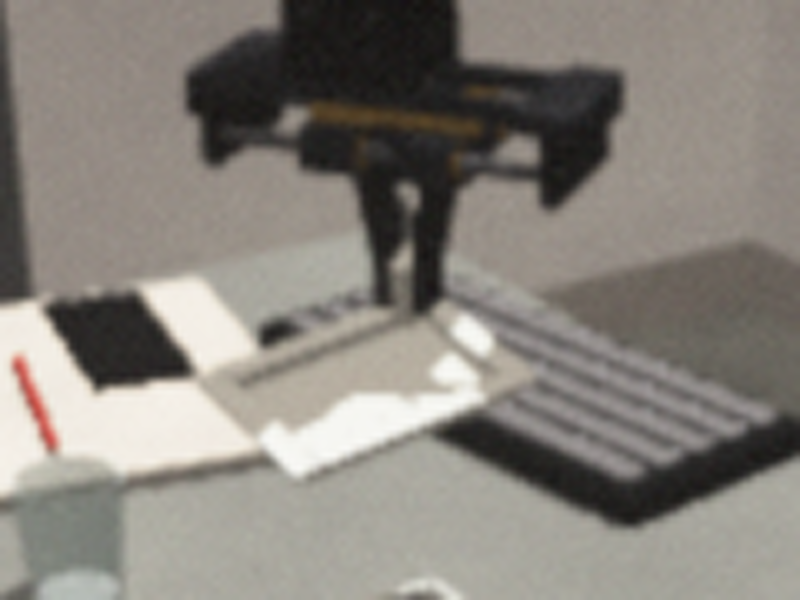

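Cover hangs from the tab, tilted with the far corner low at crop (300,470), stack untouched. Carry over the box, turning so the pan fits the lid.

>>> play_rows --increments '[[[-1, -0.4, 0.5, 0, 0.5], [-1, -1.2, 1.45, 0, 1.4], [-1, -2, 2.4, 0, 2.3], [-1, -2.8, 3.4, 0, 3.2], [-1, -3.6, 4.4, 0, 4.2], [-1, -4.4, 5.4, 0, 5.1], [-1, -5.2, 6.35, 0, 6], [-1, -6, 7.3, 0, 7], [-1, -6.8, 8.3, 0, 7.9], [-1, -7.6, 9.3, 0, 8.8], [-1, -8.4, 10.25, 0, 9.7], [-1, -9.2, 11.2, 0, 10.6], [-1, -10, 12.2, 0, 11.6], [-1, -10.8, 13.2, 0, 12.5], [-1, -11.6, 14.15, 0, 13.4], [-1, -12.3, 15, 0, 14.2], [-1, -12.71, 15.5, 0, 14.7], [-1, -12.71, 15.5, 0, 14.7], [-1, -12.71, 15.5, 0, 14.7]]]'

```text
clock: 15.85
ee_pos: [0.5463, -0.2652, 0.2168]
orientation: [0.946, -0.323, -0.0, -0.001]
force: [-0.0, 1.0, -0.9]
grip_width: 0.0099
grip_force: 50.0
```

```bash
python3 tilt.py s7
```

```text
[ 0.9451  0.5113 -0.7409] [ 0.5467 -0.2643  0.2167] 0.009704701137873339 xang -37.61333317250609
n 865 slope diag,cross,off [ 0.0641  0.0622 -0.0188] z range -0.032217538873073714 -0.014150098770248615 std 0.0027684719684054064
```

View pics/s7.png

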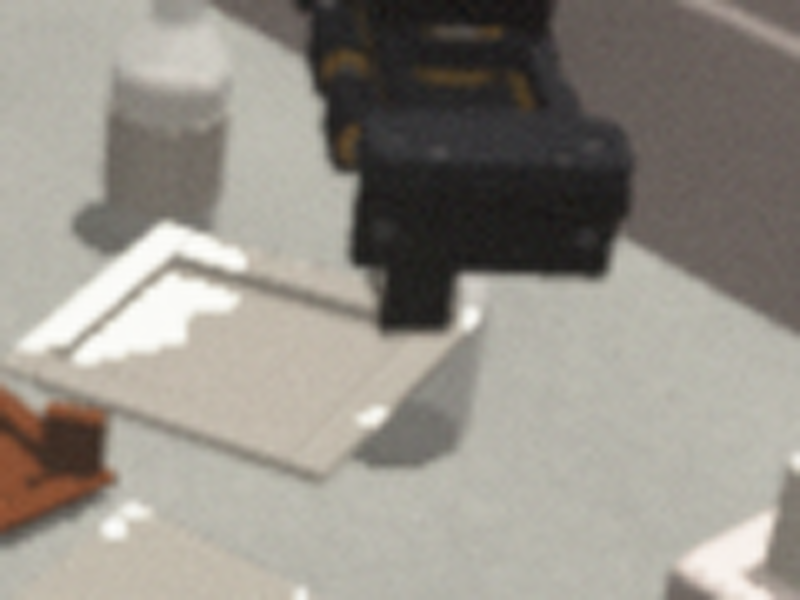

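Seen: cover over the box, far corner lower at crop (10,355), loose geometry fit; I'll refine numerically.

```bash
cat > prof.py <<'E'
from h import *
from scipy.spatial.transform import Rotation
np.set_printoptions(precision=1,suppress=True,linewidth=150)
def prof(n):
    p,d=r.grab_frame(n); o=r.get_obs(); e=o["ee_pos"]; T=Rotation.from_quat(o["orientation"]).as_matrix()
    X=cloud(n,d)-e; a=np.arctan2(T[1,0],T[0,0])-.656  # cover x axis
    cx=np.array([np.cos(a),np.sin(a)]); cy=np.array([-np.sin(a),np.cos(a)])
    u=X[...,:2]@cx+.048; v=X[...,:2]@cy+.0369   # cover coordinates
    m=(d>0)&(abs(u)<.075)&(abs(v)<.06)&(X[...,2]<.012)&(X[...,2]>-.05)
    print(n,o["force"],e*1000)
    for lab,A,B in(("x",u,v),("y",v,u)):
        print(lab)
    G=np.full((8,11),np.nan)
    for i,vv in enumerate(np.arange(-.05,.06,.0143)):
        for j,uu in enumerate(np.arange(-.065,.07,.013)):
            k=m&(abs(u-uu)<.0065)&(abs(v-vv)<.007)
            if k.sum()>2:G[i,j]=np.median(X[k][:,2])*1000
    print("rows y -50..50, cols x -65..65\n",G)
if __name__=="__main__": prof("side"); prof("top")
E
python3 prof.py
```

```text
side [-0.   1.3 -1.6] [ 546.9 -263.9  216.8]
x
y
rows y -50..50, cols x -65..65
 [[  nan -26.8 -25.3 -23.3 -21.7 -20.3 -17.6 -16.2 -14.7 -13.4 -12.3]
 [  nan -25.7 -24.1 -22.8 -21.  -19.3 -18.  -15.9 -13.6 -12.2 -10. ]
 [  nan -24.7 -32.  -30.9 -28.6 -26.5 -25.2 -23.1 -21.5  -9.7  -8.2]
 [  nan -23.  -30.5 -29.1 -27.3 -25.3 -23.9 -21.8 -20.2 -13.3  -7.2]
 [  nan -21.3 -29.1 -27.3 -25.2 -23.5 -22.4 -20.3 -18.4  -7.4  -5.4]
 [  nan -19.5 -27.6 -25.8 -24.1 -22.3 -20.7 -18.9 -17.    4.2  -3.3]
 [  nan -18.1 -25.4 -22.9 -21.2 -19.6 -17.3 -15.9 -15.1 -10.3  -0.2]
 [  nan -16.7 -14.9 -12.9 -11.8 -10.   -7.7  -5.9   nan   nan  -0.1]]
top [-0.2  0.2 -0.7] [ 547.  -263.9  216.9]
x
y
rows y -50..50, cols x -65..65
 [[  nan -26.1   nan   nan   nan   nan   nan   nan   nan   nan   nan]
 [-25.3 -25.9 -24.7   nan   nan   nan   nan   nan   nan   nan   nan]
 [-24.3 -23.6 -32.  -29.4 -28.5   nan   nan   nan   nan   nan   nan]
 [-24.7 -22.4 -30.9 -29.  -26.  -26.5   nan   nan   nan   nan   nan]
 [-23.5 -20.6 -30.7 -28.  -24.7 -23.3 -22.6   nan   nan   nan   nan]
 [-19.  -19.6 -27.3 -25.5 -24.5 -21.6 -18.9 -17.2   nan   nan   nan]
 [-19.5 -18.4 -24.7 -23.3 -22.8 -19.8 -17.5 -17.8 -15.8   nan   nan]
 [-17.8 -15.4 -13.9 -13.2 -10.5  -9.7  -7.5  -6.2   nan   nan   nan]]
```

>>> play_rows --increments '[[[-1, 0, 0, 1, 0], [-1, 0, 0, 2, 0], [-1, 0, 0, 3, 0], [-1, 0, 0, 3.6, 0], [-1, 0, 0, 4, 0], [-1, 0, 0, 4.1, 0], [-1, 0, 0, 4.1, 0]]]'

```text
clock: 16.7
ee_pos: [0.5467, -0.266, 0.115]
orientation: [0.946, -0.323, 0.0, -0.0]
force: [0.8, -0.9, -1.0]
grip_width: 0.0096
grip_force: 50.0
```

>>> play_rows --increments '[[[-1, 0, 0, 0.08, 0], [-1, 0, 0, 0.16, 0], [-1, 0, 0, 0.24, 0], [-1, 0, 0, 0.32, 0], [-1, 0, 0, 0.4, 0], [-1, 0, 0, 0.48, 0], [-1, 0, 0, 0.56, 0], [-1, 0, 0, 0.64, 0], [-1, 0, 0, 0.72, 0], [-1, 0, 0, 0.72, 0]]]' --squeeze 12

```text
clock: 17.7
ee_pos: [0.546, -0.2658, 0.0962]
orientation: [0.946, -0.323, -0.0, -0.0]
force: [1.1, -0.4, 0.2]
grip_width: 0.0098
grip_force: 12.0
```

```bash
python3 prof.py
```

```text
side [0.4 0.2 0.4] [ 546.  -265.9   96.3]
x
y
rows y -50..50, cols x -65..65
 [[-26.8 -26.1 -26.9 -26.7 -26.3 -26.5 -26.8 -27.  -26.4 -26.7 -28.4]
 [-15.5 -14.6 -14.  -13.9 -18.3 -12.4 -25.2 -18.7 -25.6  -9.1 -27.2]
 [-14.5 -14.5 -22.2 -21.2 -20.7 -19.5 -19.2 -18.1 -17.7  -6.7 -27.2]
 [-14.2 -13.2 -21.6 -21.1 -20.1 -19.3 -18.4 -17.6 -17.2  -6.5 -28.1]
 [-12.8 -12.9 -21.1 -19.8 -19.7 -18.8 -17.3 -16.2 -15.5  -6.7 -27.4]
 [-12.1 -12.1 -20.8 -19.3 -18.9 -18.  -16.5 -16.1 -15.1   1.1 -27.5]
 [-11.  -11.7 -17.6 -17.7 -15.9 -15.9 -14.9 -15.4 -14.5 -14.9 -27.6]
 [  nan -10.3  -7.9  -8.   -7.4  -6.7  -5.8   nan   nan   nan -27.9]]
top [-0.5 -0.3 -0.5] [ 546.  -265.8   96.3]
x
y
rows y -50..50, cols x -65..65
 [[  nan   nan   nan   nan   nan   nan   nan   nan   nan   nan   nan]
 [  nan   nan   nan   nan   nan   nan   nan   nan   nan   nan   nan]
 [-24.7 -15.    nan   nan   nan   nan   nan   nan   nan   nan   nan]
 [-24.  -14.6 -20.7   nan   nan   nan   nan   nan   nan   nan   nan]
 [-26.5 -13.3 -21.4 -19.5   nan   nan   nan   nan   nan   nan   nan]
 [-24.3 -12.9 -20.5 -19.7 -17.  -18.    nan   nan   nan   nan   nan]
 [-22.  -10.6 -17.8 -16.9 -17.2 -15.5 -15.1   nan   nan   nan   nan]
 [-27.8  -8.9  -7.9  -7.2  -8.9  -6.9  -4.3   nan   nan   nan   nan]]
```

>>> play_rows --increments '[[[-1, 0, 0, 0.06, 0], [-1, 0, 0, 0.12, 0], [-1, 0, 0, 0.18, 0], [-1, 0, 0, 0.24, 0], [-1, 0, 0, 0.3, 0], [-1, 0, 0, 0.36, 0], [-1, 0, 0, 0.42, 0], [-1, 0, 0, 0.46, 0], [-1, 0, 0, 0.48, 0], [-1, 0, 0, 0.48, 0]]]'

```text
clock: 18.8
ee_pos: [0.5463, -0.266, 0.0854]
orientation: [0.946, -0.323, -0.0, -0.0]
force: [-2.6, 1.4, 7.0]
grip_width: 0.0101
grip_force: 12.0
```

```bash
python3 prof.py | head -13
```

```text
side [-2.1  0.6  6.7] [ 546.3 -266.    85.4]
x
y
rows y -50..50, cols x -65..65
 [[-16.9 -15.9 -15.5 -16.3 -16.1 -15.6 -15.8 -16.8 -16.6 -15.9 -20.5]
 [ -4.   -3.5  -3.9  -5.2  -4.2  -4.2  -3.8  -3.6  -3.9  -4.  -18.4]
 [ -3.1  -4.2 -13.7 -13.  -12.9 -13.8 -13.5 -12.9 -13.2  -4.2 -18.8]
 [ -3.6  -4.7 -13.5 -13.5 -13.5 -13.1 -13.7 -13.4 -13.   -5.1 -19.1]
 [ -3.4  -5.  -12.8 -13.3 -13.5 -13.5 -13.4 -13.1 -13.7  -4.7 -22.4]
 [ -3.7  -5.1 -13.7 -13.5 -13.  -13.1 -13.7 -13.3 -13.2   2.2 -17.3]
 [ -3.7  -5.6 -10.8 -10.7 -11.1 -11.7 -11.8 -13.2 -13.8  -4.6 -17.8]
 [  nan  -3.9  -3.8  -3.5  -3.8  -3.2  -4.    nan   nan   nan -24.4]]
top [-1.4  0.4  6.7] [ 546.3 -266.    85.4]
```

>>> play_rows --increments '[[[-1, 0, 0, 0, 0], [-1, 0, 0, 0, 0], [-1, 0, 0, 0, 0], [-1, 0, 0, -0.1, 0], [-1, 0, 0, -0.25, 0], [-1, 0, 0, -0.5, 0], [-1, 0, 0, -1, 0], [-1, 0, 0, -1.7, 0], [-1, 0, 0, -2.5, 0], [-1, 0, 0, -3.3, 0], [-1, 0, 0, -4, 0], [-1, 0, 0, -4.5, 0], [-1, 0, 0, -4.7, 0], [-1, 0, 0, -4.7, 0], [-1, 0, 0, -4.7, 0]]]' --squeeze 58

```text
clock: 20.4
ee_pos: [0.5459, -0.2657, 0.2013]
orientation: [0.946, -0.323, -0.001, -0.0]
force: [0.1, -0.1, 0.2]
grip_width: 0.0094
grip_force: 58.0
```

```bash
python3 prof.py|head -13; python3 - <<'E'
from h import *
np.set_printoptions(precision=4,suppress=True)
S={}
for n in("side","top"):
    p,d=r.grab_frame(n); X=cloud(n,d); e=r.get_obs()["ee_pos"]
    m=(d>0)&(abs(X[...,0]-.5)<.12)&(abs(X[...,1]+.23)<.12)&(abs(X[...,2]-e[2]+.006)<.012)&(p.min(-1)>80)
    l,c=cv2.connectedComponents(m.astype(np.uint8)); c=c==1+np.argmax([ (c==i).sum() for i in range(1,l)])
    P=X[c]; print(n,len(P),cv2.minAreaRect(P[:,:2].astype(np.float32)*1000))
    m=(d>0)&(abs(X[...,0]-.5)<.12)&(abs(X[...,1]+.23)<.12)&(abs(X[...,2]-.066)<.008)
    P=X[m]; print(" lid",len(P),P[:,2].mean(),cv2.minAreaRect(P[:,:2].astype(np.float32)*1000))
    m=(d>0)&(abs(X[...,0]-.535)<.09)&(abs(X[...,1]-.203)<.08)&(X[...,2]>.052)&(X[...,2]<.07)
    P=X[m]; print(" stack",len(P),P[:,2].mean(),cv2.minAreaRect(P[:,:2].astype(np.float32)*1000) if len(P)>4 else 0)
print(r.get_obs())
E
```

```text
side [-0.4 -0.2 -0.1] [ 545.8 -265.6  201.1]
x
y
rows y -50..50, cols x -65..65
 [[ -4.2  -3.7  -3.7  -3.7  -3.8  -4.1  -3.9  -3.9  -3.6  -3.7  -3.3]
 [ -3.4  -3.8  -4.   -4.3  -4.3  -4.4  -4.3  -3.2  -4.1  -4.1  -3.6]
 [ -3.9  -4.  -13.6 -13.3 -13.5 -13.3 -13.3 -13.4 -13.3  -4.1  -3.5]
 [ -3.2  -5.4 -13.7 -13.1 -13.3 -13.3 -13.3 -13.3 -13.7  -5.   -3.6]
 [ -2.9  -4.6 -13.6 -13.5 -13.1 -13.5 -13.3 -13.8 -13.5  -3.3  -3.7]
 [ -3.4  -5.  -13.1 -13.5 -13.1 -13.7 -13.4 -13.3 -13.2   5.1  -3. ]
 [ -3.3  -5.9 -12.2 -11.6 -11.2 -11.1 -11.   -9.7 -13.   -5.8  -0.4]
 [  nan  -3.7  -3.8  -4.3  -3.9  -3.4  -3.7  -3.2   nan   nan  -3.8]]
top [ 0.2 -0.4 -1.9] [ 545.8 -265.7  201. ]
side 1503 ((498.5442810058594, -230.23828125), (102.46479797363281, 131.63233947753906), 14.67480754852295)
 lid 1851 0.06846637779138877 ((494.61883544921875, -231.732666015625), (117.93168640136719, 130.37847900390625), 14.523680686950684)
 stack 368 0.057683392248875046 ((534.0062866210938, 199.06106567382812), (106.00688171386719, 133.28863525390625), 89.04859161376953)
top 775 ((496.1011047363281, -213.00982666015
[... 172 characters left out ...]
29297), 17.75619888305664)
 stack 537 0.05736719189382256 ((535.0556640625, 204.7239990234375), (100.56343841552734, 131.25576782226562), 87.81290435791016)
{'clock': 20.6, 'joint_positions': array([-0.2879,  0.3144,  0.8569,  1.6183, -0.2431,  1.3221, -1.6243]), 'dq': array([ 0.0012, -0.0003,  0.0008, -0.0033, -0.0009,  0.0014, -0.0001]), 'tau': array([ -0.0031, -36.6565,   7.7823, -30.5181,  -0.0193,  -0.0247,
         0.0002]), 'ee_pos': array([ 0.5459, -0.2658,  0.2012]), 'orientation': array([ 0.9462, -0.3235, -0.0007,  0.0001]), 'force': array([-1.1785, -0.2188, -1.3229]), 'moment': array([-0.0358,  0.1383,  0.0138]), 'grip_force': 57.99999182112515, 'grip_width': 0.009524966752097104}
```

```bash
python3 -c "
from rig import r
print(r.sign_off())"
```

```text
the job is handed in; nothing more can be done
None
```

I shut the lid, peeled the cover by its tab (tab corner about 28 mm up, far corner still seated) and lifted it away without moving the trays. I levelled it by resting it flat on the shut lid, pressing about 7 N. At hand-in, about 20.6 s on the clock, it was held by its tab, level and still, centred over the box to within about 3 mm, with about 12 cm of air above the lid.

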